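# Moisture readings on a clamped tapered leg

### The job

Take the orange moisture meter out of its wooden holder and take two readings on the tapered leg clamped in the jig: hold it on the red crayon cross nearer the thick end for at least a second, lift it clear, then move to the cross nearer the thin end and finish while still holding the reading there. For a reading the two spring pins straddle the cross along the length of the leg, the meter stands square to the sloping wood, and it is pressed lightly so that both pins are pushed in about half way, neither loose nor bottomed. Leave the other things on the bench alone.

Things in the scene. Friction and masses are not known exactly. Their poses are not given: they have to be found in the camera images.
- meter: Moisture meter, about 0.2 kg, orange with dark nose, upright in the holder, pins down. Origin: centre of the nose's underside; z up along the meter, x along its width (line of the two pins), y through its thickness (screen on -y). Nose 42 x 24 mm up to z = 22 mm; body 48 (x) x 28 (y) mm from there to the top at z = 138 mm. 88 mm stand free above the holder; either pair of faces can be gripped.
- meter_tip (a point): Midpoint between the tips of the two pins when fully out, on the meter's axis, 12 mm below the nose's underside; axes as the meter's. The pins are brass, 4 mm thick, round-ended, 12 mm either side of this point along the meter's x.
- pin_a (a joint): How far the pin on the meter's -x side is pushed in: 0 fully out, 0.006 m bottomed. Spring: 0.8 N at the start plus 1 N per mm; so both pins half way take about 8 N together and both bottomed about 14 N.
- pin_b (a joint): The same for the pin on the meter's +x side.
- holder: Fixed beech block 84 (x) x 64 (y) x 72 mm high with a pocket 52 x 32 mm, 50 mm deep, open at the top, in which the meter stands with 2 mm clearance each side. Origin: centre of its underside. The meter is drawn straight up out of it.
- leg: Tapered, turned maple leg, 250 mm long, 92 mm diameter at the thick end, 38 mm at the thin end, clamped in the jig, immovable. Its top line slopes down to the thin end by 12.3 degrees. Origin: on the top line, midway between the two crosses. x along the top line to the thin end (downhill), z square out of the wood at the top line, y level.
- cross_thick (a point): Centre of the red crayon cross (28 mm lines, 4 mm wide) on the top line nearer the thick end, 50 mm from the leg's origin; about 113 mm above the bench. Axes as those of the leg: x along the wood to the thin end, z square out of the wood.
- cross_thin (a point): Centre of the red crayon cross on the top line nearer the thin end, 100 mm from the other one; about 92 mm above the bench. Axes as those of the leg.
- jig: Fixed plywood board 385 x 130 x 18 mm with two V saddles under the leg, an end block behind the thick end and on it a low steel toggle clamp with a red handle; its foot presses on the leg close to the thick end, its top is about 155 mm above the bench, 50 mm or more from the nearer cross. Origin on the bench, 10 mm from the board's middle; x to the thin end.
- cone: Bystander: loose small maple cone, 136 mm high, 76 mm base; origin under its centre.
- ribbed: Bystander: loose ribbed turning, 110 mm high, 54 mm diameter; origin under its centre.
- glue: Bystander: loose glue bottle, 160 mm high, 60 mm diameter; origin under its centre.
- tape: Bystander: loose blue roll of tape lying flat, 100 mm diameter, 25 mm high; origin under its centre.
- sander: Bystander: loose cork sanding block 105 x 65 x 30 mm; origin under its centre.
- jar: Bystander: loose white cup, 80 mm diameter, 85 mm high; origin under its centre.
Mind the look-alikes: they are no part of the job. Of the things like the meter, leave any that is green, purple or turquoise; of the rest the larger one is meant.

How it is judged:
By the outcome, as a careful person would: the job done as asked, in the order asked, and still so for the second after the job is handed in, while the arm keeps its last pose, push and grip.
It also fails if it takes over 51 s, if anything falls off the work surface, if the arm or the gripper's body presses on something with over 40 N, if the wrist force passes 120 N, or if a joint passes its speed limit or range.

### The arm

A 6-joint arm with a two-finger parallel gripper is mounted at the origin on the work surface. World frame = base frame: x ahead of the robot, y to its left, z up, the work surface at z = 0. Lengths are in mm, angles in rad, forces in N, time in s.
With the tool pointing down it reaches from about 400 to 925 mm from the base axis. Payload 12.5 kg.
Tool frame: the origin (TCP) lies at the very end of the fingers, on their centre line; the grasp point (between the pads) lies 19 mm behind it; z points along the fingers, y is the direction in which the jaws open and shut (so a half turn about z gives the same grasp; the last joint's range is limited). The gripper opens to 95 mm and grips with 3 to 60 N. Pads are 20 mm wide; open, the fingers measure 119 mm over their backs; the gripper's body (75 mm by 180 mm) begins 59 mm behind the grasp point.
Start: joints at [1.003, 0.491, 1.559, -0, 1.092, -0.106], TCP at [278.462, 559.558, 214.661] pointing down, gripper open.
Joint ranges: [-3.1, 3.1], [-0.84, 2.19], [0.05, 2.79], [-1.13, 4.28], [0.06, 2.93], [-2.69, 2.69]. Speed limits (rad/s): [2.22, 2.22, 2.79, 3.14, 3.14, 3.14].

### API

Orientations are given as [roll, pitch, yaw] about the fixed x, y, z axes, in that order (R = Rz(yaw) Ry(pitch) Rx(roll)).
In Python, from cell import env gives the robot as it stands.
- The arm moves only by the shell command python3 -m pendant 'ROWS'. ROWS is JSON, a list that holds one entry, the list of rows, each a list of 5 numbers: the opening, from 0 (shut) to 1 (fully open), then the shift along the tool's x, y, z in m, then the turn about the tool's z in rad. A call has exactly 8 rows; each row is the pose to reach, as a shift and turn from the pose commanded when the call began, along the tool's axes at that moment; what a row does not reach only later rows make up. A row lasts 1/10 s, in which the tool goes at most 50 mm and 8.59 degrees, less where a joint would pass 70% of its speed; a pose out of reach is approached as far as the arm can. A call with a gripper value outside its range is refused whole. The fingers move at their own pace and stop on an object; the grip force is fixed at half the most. Time passes only in rows, so rows that repeat a pose let the fingers close, or fill a call up. It gives the time, the measured TCP pose, the force and the opening at its end, in the units of the state.
- env.state(): the state, without advancing time (a new reading comes with each control period).
- env.read_camera(name): name is "scene" or "top"; returns a dict with "image" (420x560x3 uint8, blue, green, red), "range_z" (420x560 float32, mm along the optical axis (not along the pixel's ray), 0 where there is no reading), "fx", "fy", "cx", "cy" (pixels), "rvec" (rotation vector, rad) and "tvec" (3), from world to camera coordinates, as OpenCV has them. Camera axes: x right, y down, z forward; pixel columns grow to the right and rows downward; lengths in mm; the calibration is good to about 2 mm. A picture is of the moment at which its call begins.
- env.job_done(): hands the job in, once; it reports no verdict.
The state is a dict: "t": time; "joints": joint angles; "qvel": joint speeds; "tau": joint torques, N m; "eef_pos": TCP position; "tcp_rot": TCP orientation; "ft_force": force on the tool from outside, world axes, zero at the start; "moment": the same for the moment, N m; "opening": opening from 0.0 (shut) to 1.0 (fully open).
Only numpy, scipy, OpenCV 4.12 (cv2) and the standard library are available. Lean on these libraries where they do the work, as an engineer would, in place of code of your own. Each camera call takes 0.05 s, during which the arm holds its last target. There are 200 camera calls.

## Working session

There is one attempt and no reset: what is moved stays moved. The work goes in short steps, Python scripts to look and compute and a shell command to move; the robot and the scene stay as the last step left them, time stands still between calls to the robot, and variables do not carry over. Pictures are saved under pics/ and viewed, about 8 in all and at most 12, crops included, and the job is handed in when it is done.

```bash
ls; mkdir -p pics
cat > h.py <<'E'
import numpy as np, cv2, pickle
from cell import env
def shot(n,tag):
    c=env.read_camera(n); pickle.dump(c,open(f'{tag}.pkl','wb')); cv2.imwrite(f'pics/{tag}.png',c['image']); return c
def load(tag): return pickle.load(open(f'{tag}.pkl','rb'))
def w(c,u,v,z=None):
    R=cv2.Rodrigues(np.array(c['rvec'],float))[0]; t=np.array(c['tvec'],float).ravel()
    z=c['range_z'][int(v),int(u)] if z is None else z
    return R.T@(np.array([(u-c['cx'])/c['fx'],(v-c['cy'])/c['fy'],1])*z-t)
def cloud(c):
    R=cv2.Rodrigues(np.array(c['rvec'],float))[0]; t=np.array(c['tvec'],float).ravel()
    v,u=np.mgrid[:420,:560]; z=c['range_z']
    P=np.stack([(u-c['cx'])/c['fx']*z,(v-c['cy'])/c['fy']*z,z],-1)
    P=(P-t)@R; P[z==0]=np.nan; return P
E
python3 - <<'E'
from h import *
a=shot('scene','s0')['image'];b=shot('top','t0')['image']
for n in('s0','t0'):
    c=load(n); cv2.imwrite(f'pics/{n}b.png',cv2.resize(c['image'],(800,600)))
    R=cv2.Rodrigues(np.array(c['rvec'],float))[0]; print(n,c['fx'],-R.T@np.array(c['tvec']).ravel(),R[2])
print(env.state())
E
```

```text
pics
s0 426.68508925614975 [1062.94292603 -690.91115879  653.10099861] [-0.55574262  0.54992362 -0.62348548]
t0 399.21582267133084 [ 394.92918321 -221.15384005 1007.05521625] [ 0.20693608  0.01001388 -0.97830321]
{'t': 0.1, 'joints': array([ 1.00342116e+00,  4.91466385e-01,  1.55936551e+00, -1.05727476e-05,
        1.09171361e+00, -1.05565444e-01]), 'qvel': array([-0.0002    , -0.0010627 , -0.00014154,  0.00015459,  0.00054925,
       -0.00011928]), 'tau': array([ 3.88374916e-03, -6.13615823e+01, -2.58603680e+01,  6.94257603e-02,
        4.69880900e-02, -4.36988250e-05]), 'eef_pos': array([278.33089073, 559.37207168, 214.14854618]), 'tcp_rot': array([-3.14064412e+00, -9.10759135e-05,  2.67978777e+00]), 'ft_force': array([-0.58947422, -0.60793792, -0.08269732]), 'moment': array([ 0.00989745, -0.01971273, -0.01499846]), 'opening': 1.001261034818876}
```

View pics/s0b.png

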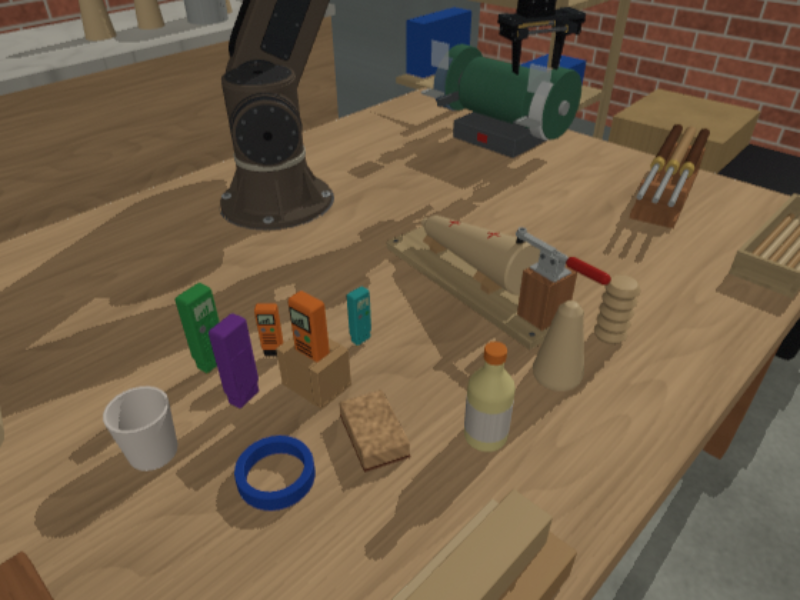

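View pics/t0b.png

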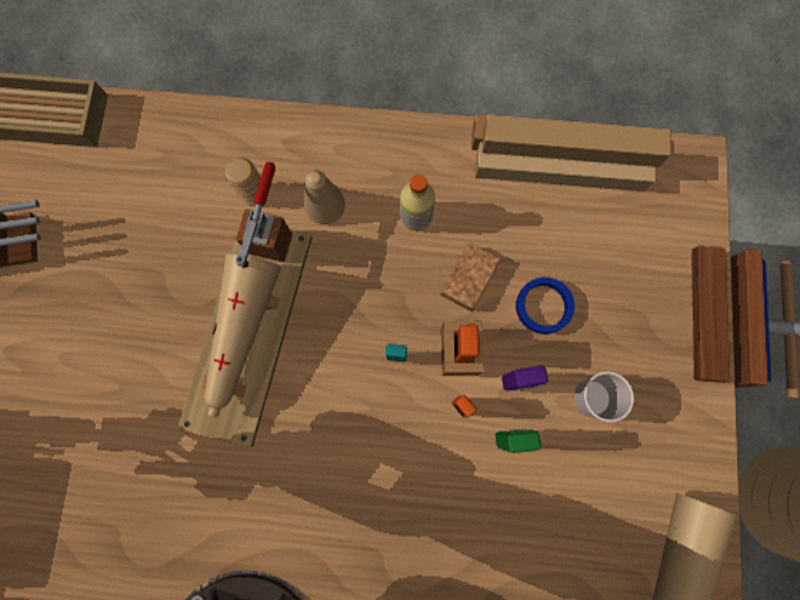

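Candidates, as (scene px / top px):
- **Large orange meter:** (308,325) / (467,343). It is in the wooden holder.
- **Small orange meter:** (268,328) / (464,405). It is free-standing.
- **Green, purple and turquoise meters:** excluded.

The large orange one in the holder fits the description. The crosses are at top (235,300) for thick and (222,362) for thin. Next I'll measure and make one enlarged crop to confirm.

Run:
```python
from h import *
c=load('t0');P=cloud(c);img=c['image'];s=load('s0');Q=cloud(s)
hsv=cv2.cvtColor(img,cv2.COLOR_BGR2HSV)
def rect(m,n):
    p=P[m]; p=p[~np.isnan(p).any(1)]
    r=cv2.minAreaRect(p[:,:2].astype(np.float32)); print(n,len(p),'c',np.round(r[0],1),'sz',np.round(r[1],1),'ang',round(r[2],1),'mean',p.mean(0).round(1))
    return p
box=np.zeros(P.shape[:2],bool); box[205:275,300:350]=1
zz=P[...,2]
rect(box&(zz>150),'meter top')
rect(box&(zz>62)&(zz<80),'holder top')
# scene-camera check
bx=np.zeros_like(box); bx[190:290,185:255]=1
for nm,lo,hi in(('meter top s',153,166),('holder top s',65,77)):
    p=Q[bx&(Q[...,2]>lo)&(Q[...,2]<hi)]; r=cv2.minAreaRect(p[:,:2].astype(np.float32)); print(nm,len(p),r,p.mean(0))
# crosses
for nm,PP,im,bb in(('top',P,img,[(180,240,145,185),(240,272,140,175)]),('scene',Q,s['image'],[(158,172,335,357),(149,162,305,330)])):
  h=cv2.cvtColor(im,cv2.COLOR_BGR2HSV)
  for b in bb:
    m=np.zeros(h.shape[:2],bool); m[b[0]:b[1],b[2]:b[3]]=1
    m&=((h[...,0]<6)|(h[...,0]>172))&(h[...,1]>140)
    p=PP[m];print(nm,m.sum(),'centroid',np.nanmean(p,0).round(1),'midbox',((np.nanmin(p,0)+np.nanmax(p,0))/2).round(1))
for n,u,v in(('purple',525*.7,378*.7),('green',518*.7,441*.7),('orange s',464*.7,405*.7)):
    b=P[int(v)-12:int(v)+12,int(u)-18:int(u)+18].reshape(-1,3); b=b[b[:,2]>60]; print(n,b.min(0).round(),b.max(0).round())
a=cv2.resize(img[200:300,280:390],None,fx=4,fy=4,interpolation=2)
b=cv2.resize(s['image'][185:285,150:260],None,fx=4,fy=4,interpolation=2)
cv2.imwrite('pics/crop1.png',cv2.resize(np.hstack([a,b]),(800,364)))
```

```text
meter top 290 c [ 514.2 -314.7] sz [45.8 28.1] ang 5.1 mean [ 513.4 -313.7  159.4]
holder top 579 c [ 513.9 -315.1] sz [83.  64.3] ang 4.9 mean [ 508.  -311.2   72.2]
meter top s 254 ((516.9937744140625, -314.5827941894531), (48.59537124633789, 28.032691955566406), 3.7330431938171387) [ 519.95316348 -316.36719285  158.77157229]
holder top s 712 ((511.82440185546875, -297.24249267578125), (151.56710815429688, 130.88052368164062), 56.56330490112305) [ 520.5918997  -315.36671594   71.30117383]
top 34 centroid [550.8  56.3 112.8] midbox [551.   56.8 113.1]
top 35 centroid [454.1  71.4  91.5] midbox [453.8  71.5  91.6]
scene 4 centroid [550.4  57.1 113.1] midbox [550.   56.5 113. ]
scene 2 centroid [450.8  73.9  91.1] midbox [450.8  73.9  91.1]
purple [ 451. -436.   60.] [ 487. -386.  154.]
green [ 357. -428.   60.] [ 391. -379.  154.]
orange s [ 402. -337.   61.] [ 435. -305.  105.]
```

View pics/crop1.png

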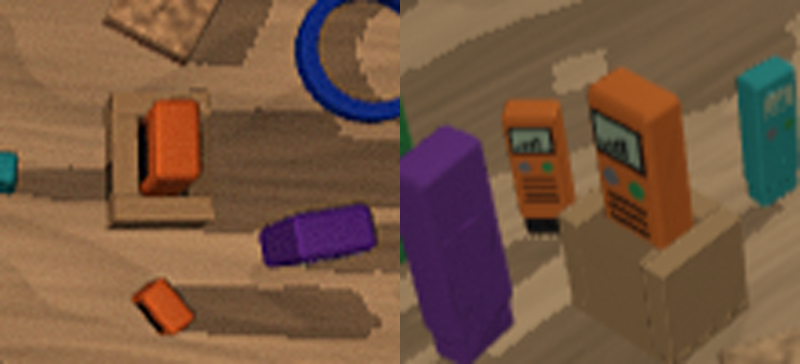

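The crop shows the larger orange meter in the beech holder, with its screen facing -y. The loose orange one is smaller, so it is a decoy. I can't command a tilt, so I'll grip the thickness faces, lift until only the nose is in the pocket, and shift sideways to pivot the meter 12.3° in the pads.

```bash
cat > d.py <<'E'
import sys
from h import *
def delta(x,y,z,yaw):
    s=env.state(); p=s['eef_pos']; R=cv2.Rodrigues(np.zeros(3))[0]
    from scipy.spatial.transform import Rotation as Ro
    r=Ro.from_euler('xyz',s['tcp_rot']); d=r.inv().apply(np.array([x,y,z])-p)/1000
    t=-(yaw-s['tcp_rot'][2]); t=(t+np.pi)%(2*np.pi)-np.pi
    print('t',s['t'],'pos',p.round(1),'rot',s['tcp_rot'].round(4),'f',s['ft_force'].round(1),'M',s['moment'].round(2),'op',round(s['opening'],3)); print('shift',d.round(4),'turn',round(t,4))
if __name__=='__main__': delta(*map(float,sys.argv[1:]))
E
python3 d.py 500 200 280 3.227
```

```text
t 0.1 pos [278.3 559.4 214.1] rot [-3.1406e+00 -1.0000e-04  2.6798e+00] f [-0.6 -0.6 -0.1] M [ 0.01 -0.02 -0.01] op 1.001
shift [-0.3586 -0.223  -0.0657] turn -0.5472
```

```bash
python3 -m pendant '[[[1,-0.358,-0.223,-0.066,-0.547],[1,-0.358,-0.223,-0.066,-0.547],[1,-0.358,-0.223,-0.066,-0.547],[1,-0.358,-0.223,-0.066,-0.547],[1,-0.358,-0.223,-0.066,-0.547],[1,-0.358,-0.223,-0.066,-0.547],[1,-0.358,-0.223,-0.066,-0.547],[1,-0.358,-0.223,-0.066,-0.547]]]'; python3 d.py 514.5 -314.7 220 3.227
```

```text
t: 0.9
eef_pos: [483.2, 226.2, 275.8]
tcp_rot: [3.142, -0.0, -3.056]
ft_force: [0.4, 1.2, -0.9]
opening: 0.998
t 0.9 pos [483.2 226.2 275.8] rot [ 3.1415e+00 -2.0000e-04 -3.0564e+00] f [ 0.4  1.2 -0.9] M [ 0.06 -0.01 -0.06] op 0.998
shift [ 0.0148 -0.5416  0.0557] turn -0.0002
```

```bash
python3 -m pendant '[[[1,0.015,-0.54,0,0],[1,0.015,-0.54,0,0],[1,0.015,-0.54,0,0],[1,0.015,-0.54,0,0],[1,0.015,-0.54,0,0],[1,0.015,-0.54,0,0],[1,0.015,-0.54,0,0],[1,0.015,-0.54,0,0]]]'; python3 d.py 514.5 -314.7 220 3.227
```

```text
t: 1.7
eef_pos: [505.2, -173.3, 275.4]
tcp_rot: [3.141, -0.0, -3.057]
ft_force: [1.4, 0.3, 0.1]
opening: 1.0
t 1.7 pos [ 505.2 -173.3  275.4] rot [ 3.1413e+00 -1.0000e-04 -3.0565e+00] f [1.4 0.3 0.1] M [ 0.07 -0.03 -0.01] op 1.0
shift [ 0.0027 -0.1417  0.0554] turn -0.0003
```

```bash
python3 -m pendant '[[[1,0.003,-0.142,0,0],[1,0.003,-0.142,0,0],[1,0.003,-0.142,0,0],[1,0.003,-0.142,0.02,0],[1,0.003,-0.142,0.055,0],[1,0.003,-0.142,0.055,0],[1,0.003,-0.142,0.055,0],[1,0.003,-0.142,0.055,0]]]'; python3 d.py 514.5 -314.7 122 3.227
python3 - <<'E'
from h import *
for n in('scene','top'):
    shot(n,n+'1')
a=cv2.resize(load('scene1')['image'][130:300,130:300],(600,600),interpolation=2)
cv2.imwrite('pics/s1c.png',a)
E
```

```text
t: 2.5
eef_pos: [515.2, -313.1, 222.2]
tcp_rot: [-3.14, 0.002, -3.056]
ft_force: [0.1, -0.5, 0.3]
opening: 1.001
t 2.5 pos [ 515.2 -313.1  222.2] rot [-3.1403e+00  1.6000e-03 -3.0559e+00] f [ 0.1 -0.5  0.3] M [0.03 0.03 0.04] op 1.001
shift [ 0.001  -0.0014  0.1002] turn 0.0003
```

View pics/s1c.png

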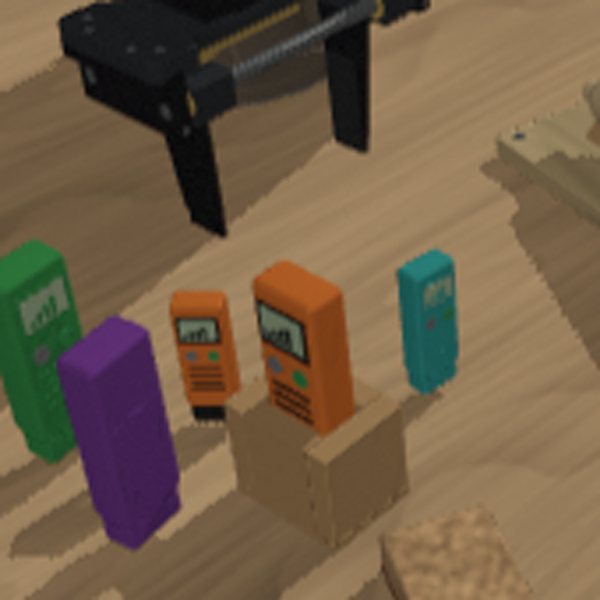

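The fingers straddle the meter along its thickness and are clear of the neighbours. I'll descend and grip.

```bash
python3 -m pendant '[[[1,0,-0.001,0.04,0],[1,0,-0.001,0.075,0],[1,0,-0.001,0.09,0],[1,0,-0.001,0.1,0],[1,0,-0.001,0.1,0],[0.2,0,-0.001,0.1,0],[0.2,0,-0.001,0.1,0],[0.2,0,-0.001,0.1,0]]]';  python3 -m pendant '[[[0.1,0,0,0,0],[0.1,0,0,0,0],[0.1,0,0,0,0],[0.1,0,0,0,0],[0.1,0,0,0,0],[0.1,0,0,0,0],[0.1,0,0,0,0],[0.1,0,0,0,0]]]'; python3 d.py 514.5 -314.7 122 3.227
```

```text
t: 3.4
eef_pos: [515.0, -314.2, 121.5]
tcp_rot: [-3.141, 0.001, -3.056]
ft_force: [-0.4, -0.2, -0.0]
opening: 0.805
t: 4.2
eef_pos: [514.7, -314.0, 120.5]
tcp_rot: [3.141, -0.0, -3.056]
ft_force: [-0.7, 0.0, 0.2]
opening: 0.29
t 4.2 pos [ 514.7 -314.   120.5] rot [ 3.1415 -0.     -3.0564] f [-0.7  0.   0.2] M [0.02 0.   0.01] op 0.29
shift [ 0.0003 -0.0007 -0.0015] turn -0.0002
```

Gripped: opening 0.29 is about 28 mm. I'll raise 34 mm so only the nose stays in the pocket.

```bash
python3 -m pendant '[[[0.1,0,0,-0.004,0],[0.1,0,0,-0.01,0],[0.1,0,0,-0.016,0],[0.1,0,0,-0.022,0],[0.1,0,0,-0.028,0],[0.1,0,0,-0.034,0],[0.1,0,0,-0.034,0],[0.1,0,0,-0.034,0]]]'; python3 d.py 514.5 -314.7 122 3.227; python3 -m pendant '[[[0.1,0.003,0,0,0],[0.1,0.006,0,0,0],[0.1,0.009,0,0,0],[0.1,0.012,0,0,0],[0.1,0.015,0,0,0],[0.1,0.018,0,0,0],[0.1,0.018,0,0,0],[0.1,0.018,0,0,0]]]';python3 d.py 514.5 -314.7 122 3.227
python3 - <<'E'
from h import *
shot('scene','s2')
cv2.imwrite('pics/s2c.png',cv2.resize(load('s2')['image'][130:300,130:300],(600,600),interpolation=2))
E
```

```text
t: 5.0
eef_pos: [514.7, -313.9, 154.6]
tcp_rot: [-3.142, 0.0, -3.056]
ft_force: [0.8, 0.1, -2.6]
opening: 0.295
t 5.0 pos [ 514.7 -313.9  154.6] rot [-3.1415e+00  2.0000e-04 -3.0564e+00] f [ 0.8  0.1 -2.6] M [0.04 0.   0.04] op 0.295
shift [ 0.0003 -0.0007  0.0326] turn -0.0002
t: 5.8
eef_pos: [497.2, -315.7, 154.8]
tcp_rot: [-3.141, 0.001, -3.057]
ft_force: [4.2, 1.3, 0.0]
opening: 0.294
t 5.8 pos [ 497.2 -315.7  154.8] rot [-3.1409e+00  1.1000e-03 -3.0565e+00] f [4.2 1.3 0. ] M [ 0.2  -1.2  -0.03] op 0.294
shift [-0.0173 -0.0005  0.0329] turn -0.0003
```

View pics/s2c.png

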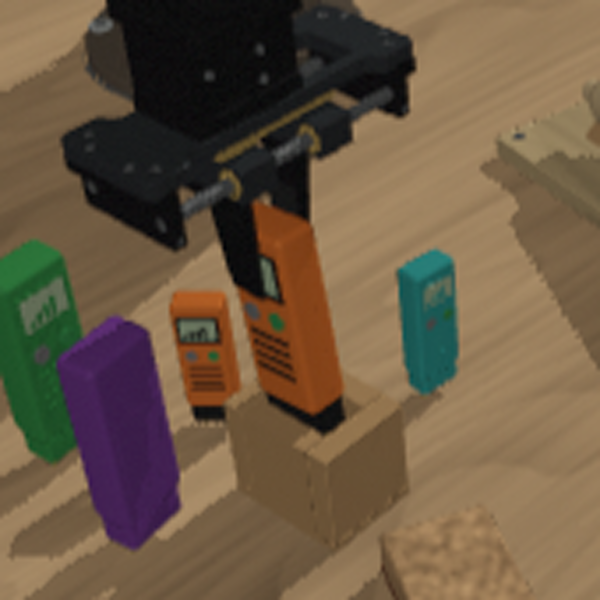

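It pivots at about 4 N. I'll continue to roughly 26.5 mm total and measure the tilt from depth.

```bash
cat > tilt.py <<'E'
from h import *
import sys
def tilt(tag,yaw):
    c=shot('scene',tag);P=cloud(c);h=cv2.cvtColor(c['image'],cv2.COLOR_BGR2HSV)
    p0=env.state()['eef_pos']
    m=(h[...,0]>4)&(h[...,0]<16)&(h[...,1]>190)&(np.linalg.norm(P[...,:2]-p0[:2],axis=-1)<75)&(P[...,2]>p0[2]-85)&(P[...,2]<p0[2]+50)
    m=cv2.erode(m.astype(np.uint8),np.ones((3,3)))>0
    p=P[m]; ex=np.array([np.cos(yaw),np.sin(yaw),0]); ey=np.array([-ex[1],ex[0],0])
    q=np.c_[(p-p0)@ex,(p-p0)@ey,p[:,2]-p0[2]]
    k=q[:,1]>-9; q=q[k]            # leave out the screen face
    A=np.c_[q[:,1],q[:,2],np.ones(len(q))]; b=q[:,0]
    w=np.ones(len(b),bool)
    for _ in range(8):
        s=np.linalg.lstsq(A[w],b[w],rcond=None)[0]; r=b-A@s; w=abs(r)<max(1.5,2*np.std(r[w])) if _<3 else abs(r)<1.5
    print('n',w.sum(),len(b),'tilt deg',np.degrees(np.arctan(-s[1])).round(2),'skew',np.degrees(np.arctan(s[0])).round(2),'off',s[2].round(2),'res',r[w].std().round(2))
    return c
if __name__=='__main__': tilt(sys.argv[1],float(sys.argv[2]))
E
python3 -m pendant '[[[0.1,0.003,0,0,0],[0.1,0.006,0,0,0],[0.1,0.0085,0,0,0],[0.1,0.0085,0,0,0],[0.1,0.0085,0,0,0],[0.1,0.0085,0,0,0],[0.1,0.0085,0,0,0],[0.1,0.0085,0,0,0]]]';python3 tilt.py s3 0.0853
```

```text
t: 6.65
eef_pos: [488.4, -316.3, 154.5]
tcp_rot: [-3.141, 0.0, -3.056]
ft_force: [4.9, -0.7, 0.2]
opening: 0.295
n 276 445 tilt deg 9.78 skew -1.17 off 32.94 res 0.8
```

```bash
sed -i 's/k=q\[:,1\]>-9;/k=(abs(q[:,1])<11)\&(q[:,0]>5)\&(q[:,2]<28);/; s/c=shot(.scene.,tag)/c=load(tag) if len(sys.argv)>3 else shot("scene",tag)/' tilt.py; python3 tilt.py s3 0.0853 x; python3 tilt.py s4 0.0853
python3 - <<'E'
from h import *
cv2.imwrite('pics/s4c.png',cv2.resize(load('s4')['image'][170:270,170:270],(600,600),interpolation=2))
E
```

```text
n 268 311 tilt deg 9.38 skew -0.29 off 33.21 res 0.77
n 259 313 tilt deg 9.59 skew -0.77 off 33.1 res 0.75
```

View pics/s4c.png

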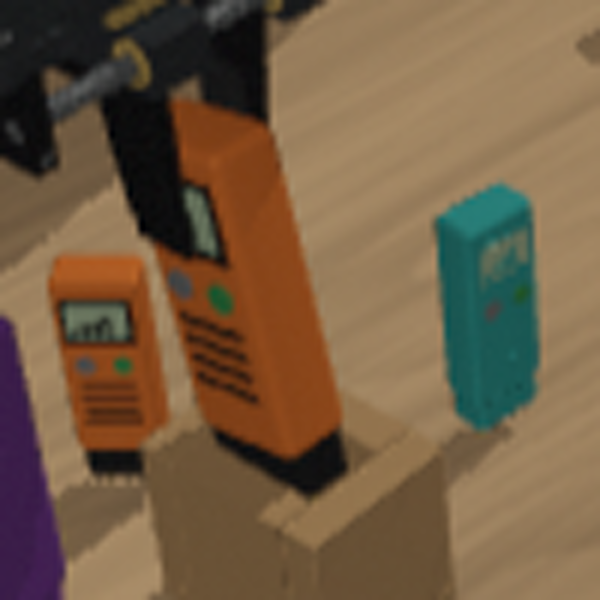

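```bash
python3 -m pendant '[[[0.1,0.002,0,0,0],[0.1,0.004,0,0,0],[0.1,0.005,0,0,0],[0.1,0.005,0,0,0],[0.1,0.005,0,0,0],[0.1,0.005,0,0,0],[0.1,0.005,0,0,0],[0.1,0.005,0,0,0]]]';python3 tilt.py s5 0.0853;python3 tilt.py s5b 0.0853; python3 d.py 514 -315 154 3.227
```

```text
t: 7.55
eef_pos: [483.3, -316.7, 154.4]
tcp_rot: [3.141, -0.0, -3.056]
ft_force: [3.9, -2.3, -1.3]
opening: 0.293
n 260 319 tilt deg 11.87 skew 0.64 off 35.16 res 0.73
n 271 333 tilt deg 11.58 skew 0.89 off 35.24 res 0.74
t 7.65 pos [ 483.3 -316.7  154.5] rot [ 3.1415 -0.     -3.0564] f [ 4.6 -2.1 -1.3] M [-0.55 -1.2  -0.05] op 0.29
shift [-0.0307 -0.0009  0.0005] turn -0.0002
```

```bash
python3 -m pendant '[[[0.1,0.001,0,0,0],[0.1,0.001,0,0,0],[0.1,0,0,-0.004,0],[0.1,-0.002,0,-0.01,0],[0.1,-0.003,0,-0.016,0],[0.1,-0.003,0,-0.022,0],[0.1,-0.003,0,-0.028,0],[0.1,-0.003,0,-0.034,0]]]';python3 -m pendant '[[[0.1,0,0,-0.02,0],[0.1,0,0,-0.05,0],[0.1,0,0,-0.08,0],[0.1,0,0,-0.1,0],[0.1,0,0,-0.11,0],[0.1,0,0,-0.11,0],[0.1,0,0,-0.11,0],[0.1,0,0,-0.11,0]]]';python3 tilt.py s6 0.0853;python3 tilt.py s6b 0.0853; python3 tilt.py s6c 0.0853;python3 d.py 514 -315 154 3.227
python3 - <<'E'
from h import *
shot('top','t6')
a=cv2.resize(load('s6')['image'][90:250,120:280],(500,500),interpolation=2)
cv2.imwrite('pics/s6c.png',a)
E
```

```text
t: 8.45
eef_pos: [486.2, -316.3, 189.1]
tcp_rot: [3.142, -0.0, -3.056]
ft_force: [0.4, -0.2, -2.1]
opening: 0.291
t: 9.25
eef_pos: [486.0, -316.2, 297.2]
tcp_rot: [3.14, -0.002, -3.056]
ft_force: [0.4, 0.9, -1.1]
opening: 0.297
n 378 441 tilt deg 11.78 skew 0.21 off 35.49 res 0.75
n 392 463 tilt deg 11.91 skew -1.16 off 35.42 res 0.75
n 370 430 tilt deg 11.88 skew 0.24 off 35.5 res 0.77
t 9.4 pos [ 486.2 -316.3  297.7] rot [ 3.1405e+00 -1.0000e-03 -3.0564e+00] f [ 0.1  0.2 -3.6] M [0.05 0.05 0.01] op 0.295
shift [-0.028  -0.0012  0.1437] turn -0.0002
```

View pics/s6c.png

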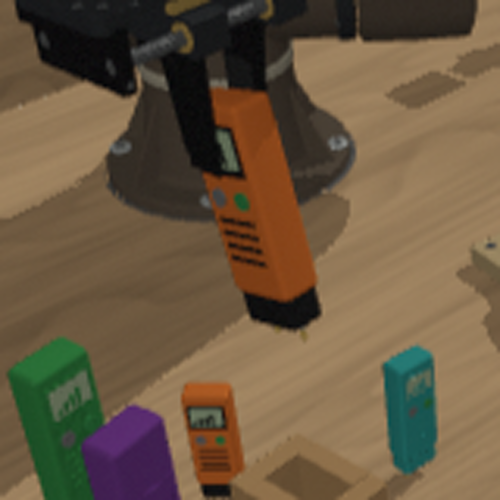

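```bash
cat > loc.py <<'E'
from h import *
def loc(tag,p0,yaw,th,lo=-85):
    c=load(tag);P=cloud(c);h=cv2.cvtColor(c['image'],cv2.COLOR_BGR2HSV)
    ex=np.array([np.cos(yaw),np.sin(yaw),0]); ey=np.array([-ex[1],ex[0],0]); ez=np.array([0,0,1.])
    d=np.nan_to_num(P-p0,nan=999); a=np.stack([d@ex,d@ey,d[...,2]],-1)
    T=np.radians(th); mx=a[...,0]*np.cos(T)+a[...,2]*np.sin(T); mz=-a[...,0]*np.sin(T)+a[...,2]*np.cos(T); my=a[...,1]
    m=(h[...,0]>4)&(h[...,0]<16)&(h[...,1]>190)&(abs(my)<22)&(mx>-45)&(mx<50)&(mz>lo)&(mz<60)
    e=cv2.erode(m.astype(np.uint8),np.ones((3,3)))>0
    X=np.median(mx[e&(mx>np.percentile(mx[e],60))])   # +x face
    k=e&(abs(mx-X)<2.5)
    tops=np.percentile(mz[e],99.5)
    # side-face border rows
    km=m&(abs(mx-X)<3.5)
    print(tag,'xface',X.round(2),'z max',np.percentile(mz[m],[95,98,99.5]).round(1),'z min side',np.percentile(mz[km],[.5,2,5]).round(1),'y side',np.percentile(my[km],[2,5,95,98]).round(1), 'slope',np.degrees(np.polyfit(mz[k],mx[k],1)[0]).round(2),'n',k.sum())
    # top face median
    tf=e&(mz>np.percentile(mz[e],90)); print('   topface z med',np.median(mz[tf]).round(1))
s=np.array([514.4,-314.8,122]); loc('s0',s,.0853,0,-50)
for t in('s6','s6b','s6c'): loc(t,np.array([486.1,-316.3,297.5]),.0853,11.9)
c=load('s0');P=cloud(c)
# leg top line from top cam
c=load('t0');P=cloud(c); A=np.array([550.8,56.3]);B=np.array([453.5,71.5]);L=[]
u=(B-A)/np.linalg.norm(B-A);n=np.array([-u[1],u[0]])
q=P.reshape(-1,3);q=q[~np.isnan(q).any(1)];s_=(q[:,:2]-A)@u;o=(q[:,:2]-A)@n
for x in range(-20,121,10):
    k=(abs(s_-x)<6)&(abs(o)<25)&(q[:,2]>60); f=np.polyfit(o[k],q[k,2],2); pk=-f[1]/2/f[0]; L.append((x,pk,np.polyval(f,pk)))
L=np.array(L); print(np.polyfit(L[:,0],L[:,1],1),'slope deg',np.degrees(np.arctan(np.polyfit(L[:,0],L[:,2],1)[0])),np.polyfit(L[:,0],L[:,2],1)); print(L.round(1)[::3])
E
python3 loc.py
```

```text
s0 xface 25.48 z max [38.6 39.1 39.7] z min side [-49.3 -46.8 -44.5] y side [-12.6 -11.7   9.9  10.8] slope -0.21 n 276
   topface z med 38.7
s6 xface 35.1 z max [37.3 38.3 38.8] z min side [-76.1 -74.2 -70.3] y side [-14.  -13.2   9.4  10.9] slope -0.03 n 598
   topface z med 37.4
s6b xface 35.15 z max [37.3 38.4 38.9] z min side [-76.3 -73.7 -69.9] y side [-14.1 -13.2   9.3  10.6] slope -0.02 n 641
   topface z med 37.4
s6c xface 35.24 z max [37.5 38.6 38.9] z min side [-75.5 -73.4 -69.8] y side [-14.1 -13.4   9.3  10.4] slope -0.1 n 596
   topface z med 37.6
[ 0.00709499 -0.71585285] slope deg -11.949684344947899 [ -0.21163888 113.0531592 ]
[[-2.000e+01 -8.000e-01  1.173e+02]
 [ 1.000e+01 -9.000e-01  1.105e+02]
 [ 4.000e+01 -1.000e-01  1.045e+02]
 [ 7.000e+01  1.000e-01  9.810e+01]
 [ 1.000e+02 -3.000e-01  9.180e+01]]
```

```bash
python3 d.py 518.8 61.5 252 2.99
```

```text
t 9.45 pos [ 486.2 -316.3  297.9] rot [ 3.1408e+00 -8.0000e-04 -3.0564e+00] f [-0.4  0.6 -2.6] M [ 0.1   0.04 -0.03] op 0.289
shift [-0.0646  0.3737  0.0461] turn 0.2368
```

```bash
python3 -m pendant '[[[0.1,-0.003,0.015,0,0.01],[0.1,-0.007,0.04,0,0.03],[0.1,-0.013,0.075,0,0.05],[0.1,-0.019,0.11,0,0.07],[0.1,-0.025,0.145,0,0.09],[0.1,-0.031,0.18,0,0.11],[0.1,-0.036,0.21,0,0.13],[0.1,-0.04,0.23,0,0.14]]]'; python3 d.py 518.8 61.5 252 2.99
```

```text
t: 10.25
eef_pos: [506.5, -81.9, 298.5]
tcp_rot: [3.141, -0.0, 3.087]
ft_force: [0.3, -0.3, -1.5]
opening: 0.292
t 10.25 pos [506.5 -81.9 298.5] rot [ 3.1412e+00 -1.0000e-04  3.0871e+00] f [ 0.3 -0.3 -1.5] M [ 0.06  0.03 -0.01] op 0.292
shift [-0.0045  0.1439  0.0465] turn 0.0971
```

```bash
python3 -m pendant '[[[0.1,-0.001,0.025,0,0.02],[0.1,-0.002,0.055,0,0.04],[0.1,-0.003,0.085,0,0.06],[0.1,-0.004,0.115,0.01,0.08],[0.1,-0.0045,0.135,0.025,0.097],[0.1,-0.0045,0.144,0.037,0.097],[0.1,-0.0045,0.144,0.043,0.097],[0.1,-0.0045,0.144,0.046,0.097]]]'; python3 d.py 518.8 61.5 252 2.99
python3 - <<'E'
from h import *
a=cv2.resize(shot('scene','s7')['image'][80:220,280:420],(500,500),interpolation=2)
b=cv2.resize(shot('top','t7')['image'][150:300,100:250],(500,500),interpolation=2)
cv2.imwrite('pics/c7.png',cv2.resize(np.hstack([a,b]),(800,400)))
E
python3 tilt.py s7b -0.15
```

```text
t: 11.05
eef_pos: [518.9, 59.1, 251.9]
tcp_rot: [-3.141, -0.001, 2.99]
ft_force: [0.0, -0.1, -1.7]
opening: 0.293
t 11.05 pos [518.9  59.1 251.9] rot [-3.1413e+00 -8.0000e-04  2.9901e+00] f [ 0.  -0.1 -1.7] M [ 0.01  0.01 -0.02] op 0.293
shift [ 0.0005  0.0023 -0.0001] turn 0.0001
n 178 240 tilt deg 12.27 skew -0.45 off 35.59 res 0.8
```

View pics/c7.png

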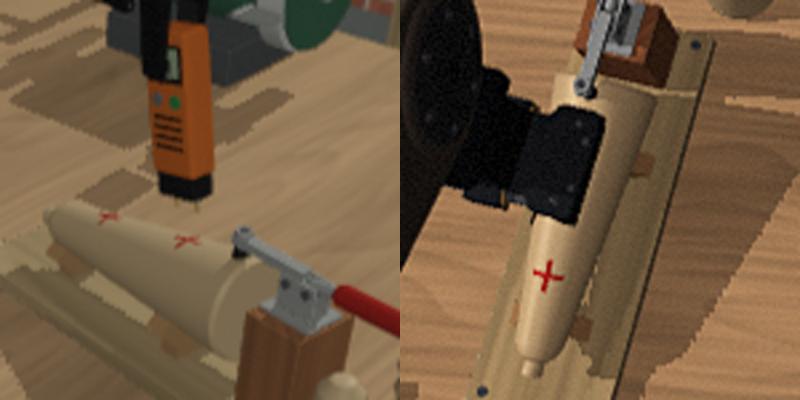

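```bash
cat > pj.py <<'E'
from h import *
ex=np.array([np.cos(2.99-np.pi),np.sin(2.99-np.pi),0]); T=np.radians(12); mx=ex*np.cos(T)+np.array([0,0,np.sin(T)])
def proj(c,p): return cv2.projectPoints(np.array([p],float),np.array(c['rvec'],float),np.array(c['tvec'],float),np.array([[c['fx'],0,c['cx']],[0,c['fy'],c['cy']],[0,0,1]]),None)[0].ravel()
def tips(p,dx=32.5,dz=-108.9):
    t=np.array(p)+dx*ex+[0,0,dz]; return t,t-12*mx,t+12*mx
if __name__=='__main__':
    c=load('s7')
    for q in tips([518.9,59.1,251.9]): print(q.round(1),proj(c,q).round(1))
    for q in([550.9,56.6,113],[454.1,71.8,91.6]): print('cross',proj(c,q).round(1))
    h=cv2.cvtColor(c['image'],cv2.COLOR_BGR2HSV); m=((h[...,0]<6)|(h[...,0]>172))&(h[...,1]>120)
    for b in((155,175,335,360),(147,165,305,330)):
        v,u=np.nonzero(m[b[0]:b[1],b[2]:b[3]]); print('seen',u.min()+b[2],u.max()+b[2],(u.min()+u.max())/2+b[2],(v.min()+v.max())/2+b[0],len(u))
    a=cv2.resize(c['image'][140:175,300:365],(780,420),interpolation=cv2.INTER_CUBIC); cv2.imwrite('pics/c7z.png',a)
E
python3 pj.py
```

```text
[551.   54.2 143. ] [344.5 153.4]
[539.4  56.  140.5] [341.  152.4]
[562.6  52.4 145.5] [348.1 154.5]
cross [344.  163.9]
cross [317.  155.6]
seen 342 346 344.0 164.0 4
seen 316 317 316.5 155.0 2
```

View pics/c7z.png

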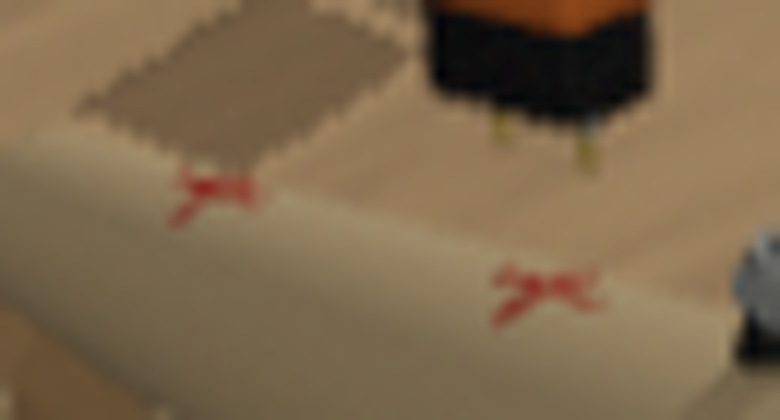

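Pin tips are seen at scene px (341.2,151.5) and (348.4,153.7), against predicted (341.0,152.4) and (348.1,154.5). The thick cross is at (344.9,163.5). They agree, so I'll correct y by 2.3 mm and descend.

```bash
python3 -m pendant '[[[0.1,0,0.001,0.005,0],[0.1,0,0.002,0.01,0],[0.1,0,0.0023,0.015,0],[0.1,0,0.0023,0.02,0],[0.1,0,0.0023,0.024,0],[0.1,0,0.0023,0.024,0],[0.1,0,0.0023,0.024,0],[0.1,0,0.0023,0.024,0]]]'; python3 d.py 518.8 61.5 222 2.99; python3 -m pendant '[[[0.1,0,0,0.001,0],[0.1,0,0,0.002,0],[0.1,0,0,0.003,0],[0.1,0,0,0.004,0],[0.1,0,0,0.005,0],[0.1,0,0,0.005,0],[0.1,0,0,0.005,0],[0.1,0,0,0.005,0]]]';python3 d.py 518.8 61.5 222 2.99
```

```text
t: 12.0
eef_pos: [519.4, 62.0, 228.7]
tcp_rot: [3.141, 0.0, 2.99]
ft_force: [0.0, -0.4, -1.8]
opening: 0.294
t 12.0 pos [519.4  62.  228.7] rot [3.1415e+00 4.0000e-04 2.9898e+00] f [ 0.  -0.4 -1.8] M [0.03 0.05 0.01] op 0.294
shift [ 0.0006 -0.0006  0.0067] turn -0.0002
t: 12.8
eef_pos: [519.4, 62.0, 223.6]
tcp_rot: [3.141, 0.0, 2.99]
ft_force: [-0.3, 0.6, -2.1]
opening: 0.287
t 12.8 pos [519.4  62.  223.6] rot [3.1415e+00 1.0000e-04 2.9898e+00] f [-0.3  0.6 -2.1] M [ 0.04  0.07 -0.01] op 0.287
shift [ 0.0005 -0.0006  0.0016] turn -0.0002
```

```bash
python3 -m pendant '[[[0.1,0,0,0.0005,0],[0.1,0,0,0.001,0],[0.1,0,0,0.0015,0],[0.1,0,0,0.002,0],[0.1,0,0,0.002,0],[0.1,0,0,0.002,0],[0.1,0,0,0.002,0],[0.1,0,0,0.002,0]]]'; python3 d.py 518.8 61.5 222 2.99
```

```text
t: 13.6
eef_pos: [519.3, 62.0, 221.6]
tcp_rot: [3.141, 0.0, 2.99]
ft_force: [0.5, -0.5, -2.6]
opening: 0.297
t 13.6 pos [519.3  62.  221.6] rot [3.1415e+00 1.0000e-04 2.9898e+00] f [ 0.5 -0.5 -2.6] M [0.06 0.05 0.03] op 0.297
shift [ 0.0005 -0.0006 -0.0004] turn -0.0002
```

```bash
python3 -m pendant '[[[0.1,0,0,0.0005,0],[0.1,0,0,0.001,0],[0.1,0,0,0.0015,0],[0.1,0,0,0.002,0],[0.1,0,0,0.002,0],[0.1,0,0,0.002,0],[0.1,0,0,0.002,0],[0.1,0,0,0.002,0]]]'; python3 d.py 518.8 61.5 222 2.99
```

```text
t: 14.4
eef_pos: [519.4, 62.0, 219.6]
tcp_rot: [3.141, 0.0, 2.99]
ft_force: [-0.2, 0.0, 0.5]
opening: 0.294
t 14.4 pos [519.4  62.  219.6] rot [3.1415e+00 3.0000e-04 2.9898e+00] f [-0.2  0.   0.5] M [ 0.03 -0.07 -0.02] op 0.294
shift [ 0.0005 -0.0006 -0.0024] turn -0.0002
```

```bash
python3 -m pendant '[[[0.1,0,0,0.0005,0],[0.1,0,0,0.001,0],[0.1,0,0,0.0015,0],[0.1,0,0,0.0015,0],[0.1,0,0,0.0015,0],[0.1,0,0,0.0015,0],[0.1,0,0,0.0015,0],[0.1,0,0,0.0015,0]]]'; python3 d.py 518.8 61.5 222 2.99
```

```text
t: 15.2
eef_pos: [519.5, 62.0, 218.1]
tcp_rot: [3.141, 0.001, 2.99]
ft_force: [0.1, 0.6, 3.9]
opening: 0.294
t 15.2 pos [519.5  62.  218.1] rot [3.1414e+00 5.0000e-04 2.9898e+00] f [0.1 0.6 3.9] M [-0.08 -0.53  0.05] op 0.294
shift [ 0.0006 -0.0006 -0.0039] turn -0.0002
```

```bash
python3 -m pendant '[[[0.1,0,0,0.0005,0],[0.1,0,0,0.0008,0],[0.1,0,0,0.0008,0],[0.1,0,0,0.0008,0],[0.1,0,0,0.0008,0],[0.1,0,0,0.0008,0],[0.1,0,0,0.0008,0],[0.1,0,0,0.0008,0]]]'
python3 - <<'E'
from h import *
f=[]
for i in range(4):
    c=shot('scene','s8'); s=env.state(); f.append(np.r_[s['ft_force'],s['moment'],s['eef_pos']])
print(np.mean(f,0).round(2),np.std(f,0).round(2))
cv2.imwrite('pics/c8.png',cv2.resize(c['image'][130:180,310:370],(720,600),interpolation=cv2.INTER_CUBIC))
E
python3 tilt.py s8b -0.15
```

```text
t: 16.0
eef_pos: [519.6, 62.0, 217.4]
tcp_rot: [3.141, 0.001, 2.99]
ft_force: [1.3, -0.5, 5.0]
opening: 0.292
[ 1.0100e+00 -2.4000e-01  5.2500e+00 -7.0000e-02 -6.5000e-01 -1.0000e-02
  5.1956e+02  6.1970e+01  2.1742e+02] [0.62 0.32 0.22 0.01 0.04 0.03 0.01 0.   0.02]
n 145 217 tilt deg 11.12 skew 0.06 off 36.34 res 0.75
```

View pics/c8.png

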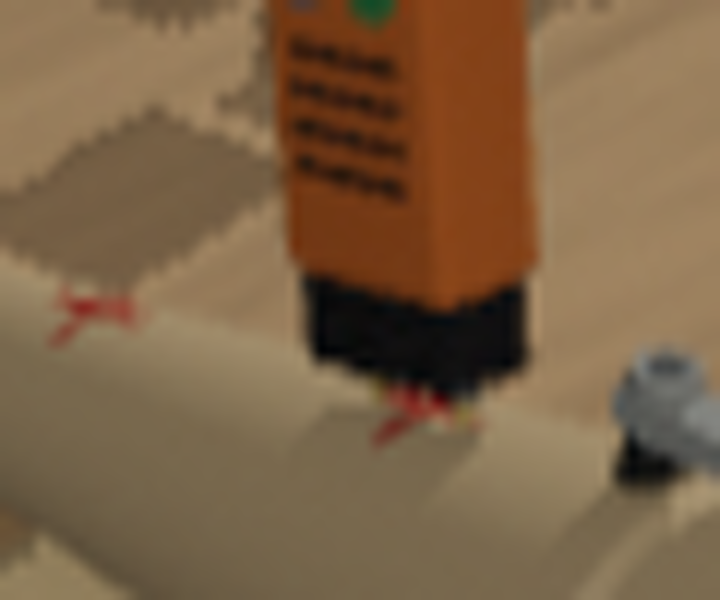

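Pins are at crop (378,392) and (465,418), straddling the cross at (420,405). Net push is about 7.4 N, so roughly 2.9 mm of pin travel. I'll hold longer and re-check the tilt.

```bash
python3 -m pendant '[[[0.1,0,0,0.0002,0],[0.1,0,0,0.0002,0],[0.1,0,0,0.0002,0],[0.1,0,0,0.0002,0],[0.1,0,0,0.0002,0],[0.1,0,0,0.0002,0],[0.1,0,0,0.0002,0],[0.1,0,0,0.0002,0]]]'; for i in 1 2 3 4; do python3 tilt.py s9$i -0.15; done; python3 d.py 422.5 77.2 232 2.99
```

```text
t: 17.05
eef_pos: [519.6, 62.0, 217.2]
tcp_rot: [3.141, 0.001, 2.99]
ft_force: [2.1, 0.4, 5.3]
opening: 0.292
n 169 217 tilt deg 12.55 skew -0.91 off 35.63 res 0.75
n 172 219 tilt deg 12.29 skew -2.98 off 35.79 res 0.78
n 164 218 tilt deg 11.78 skew -3.34 off 35.96 res 0.72
n 162 213 tilt deg 12.14 skew -0.38 off 36.2 res 0.76
t 17.25 pos [519.6  62.  217.3] rot [3.1415e+00 8.0000e-04 2.9898e+00] f [1.6 0.  5.4] M [-0.07 -0.66  0.07] op 0.29
shift [ 0.0983  0.0004 -0.0148] turn -0.0002
```

Mean tilt is about 12.2°, and the first reading has been held well over a second. Now I'll lift clear and move 97.7 mm along the leg.

```bash
python3 -m pendant '[[[0.1,0,0,-0.005,0],[0.1,0,0,-0.012,0],[0.1,0,0,-0.02,0],[0.1,0,0,-0.026,0],[0.1,0,0,-0.03,0],[0.1,0.005,0,-0.03,0],[0.1,0.02,0,-0.03,0],[0.1,0.035,0,-0.03,0]]]';python3 -m pendant '[[[0.1,0.02,0,0,0],[0.1,0.04,0,0,0],[0.1,0.055,0,0.01,0],[0.1,0.0625,0,0.02,0],[0.1,0.0627,0,0.03,0],[0.1,0.0627,0,0.037,0],[0.1,0.0627,0,0.04,0],[0.1,0.0627,0,0.04,0]]]'; python3 d.py 422.9 76.9 196 2.99
for i in 1 2 3; do python3 tilt.py sA$i -0.15; done
python3 - <<'E'
from h import *
cv2.imwrite('pics/cA.png',cv2.resize(load('sA3')['image'][115:175,285:345],(600,600),interpolation=cv2.INTER_CUBIC))
E
```

```text
t: 18.05
eef_pos: [483.8, 67.4, 246.6]
tcp_rot: [3.142, -0.001, 2.99]
ft_force: [0.4, -0.2, -2.4]
opening: 0.293
t: 18.85
eef_pos: [423.0, 76.7, 206.6]
tcp_rot: [-3.142, -0.001, 2.99]
ft_force: [-0.0, -0.4, -2.4]
opening: 0.297
t 18.85 pos [423.   76.7 206.6] rot [-3.1415e+00 -8.0000e-04  2.9896e+00] f [-0.  -0.4 -2.4] M [0.02 0.05 0.02] op 0.297
shift [0.0001 0.0002 0.0106] turn -0.0004
n 127 203 tilt deg 12.2 skew -2.29 off 35.8 res 0.82
n 133 202 tilt deg 11.81 skew -2.93 off 35.9 res 0.83
n 132 205 tilt deg 11.86 skew -0.39 off 35.8 res 0.79
```

View pics/cA.png

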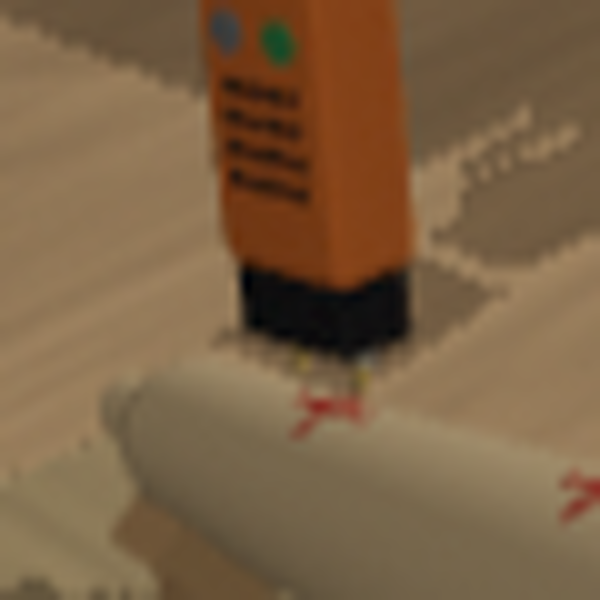

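The pins (302,362) and (362,378) are centred over the thin cross (330,407). I'll descend and press.

```bash
python3 -m pendant '[[[0.1,0,0,0.003,0],[0.1,0,0,0.0055,0],[0.1,0,0,0.007,0],[0.1,0,0,0.008,0],[0.1,0,0,0.0085,0],[0.1,0,0,0.009,0],[0.1,0,0,0.009,0],[0.1,0,0,0.009,0]]]'; python3 d.py 422.9 76.9 196 2.99
```

```text
t: 19.8
eef_pos: [422.9, 76.8, 198.2]
tcp_rot: [3.141, 0.0, 2.99]
ft_force: [0.4, -0.1, 1.0]
opening: 0.295
t 19.8 pos [422.9  76.8 198.2] rot [3.1414e+00 4.0000e-04 2.9898e+00] f [ 0.4 -0.1  1. ] M [-0.    0.05  0.01] op 0.295
shift [-0.      0.0001  0.0022] turn -0.0002
```

```bash
python3 -m pendant '[[[0.1,0,0,0.0005,0],[0.1,0,0,0.001,0],[0.1,0,0,0.0015,0],[0.1,0,0,0.002,0],[0.1,0,0,0.0021,0],[0.1,0,0,0.0021,0],[0.1,0,0,0.0021,0],[0.1,0,0,0.0021,0]]]'
python3 - <<'E'
from h import *
f=[]
for i in range(6):
    c=shot('scene','sB'); s=env.state(); f.append(np.r_[s['ft_force'],s['moment'],s['eef_pos']])
print(np.mean(f,0).round(2),np.std(f,0).round(2))
cv2.imwrite('pics/cB.png',cv2.resize(c['image'][115:175,285:345],(600,600),interpolation=cv2.INTER_CUBIC))
E
for i in 1 2 3; do python3 tilt.py sC$i -0.15; done
```

```text
t: 20.6
eef_pos: [423.0, 76.8, 196.1]
tcp_rot: [3.141, 0.001, 2.99]
ft_force: [0.2, -1.5, 6.0]
opening: 0.292
[ 1.0600e+00  1.0000e-01  5.1900e+00 -4.0000e-02 -4.7000e-01 -3.0000e-02
  4.2298e+02  7.6750e+01  1.9605e+02] [0.43 0.53 0.43 0.03 0.01 0.03 0.01 0.01 0.01]
n 140 205 tilt deg 12.2 skew -1.36 off 35.6 res 0.78
n 136 208 tilt deg 11.86 skew -2.55 off 35.99 res 0.8
n 132 201 tilt deg 12.7 skew -2.64 off 35.56 res 0.79
```

View pics/cB.png

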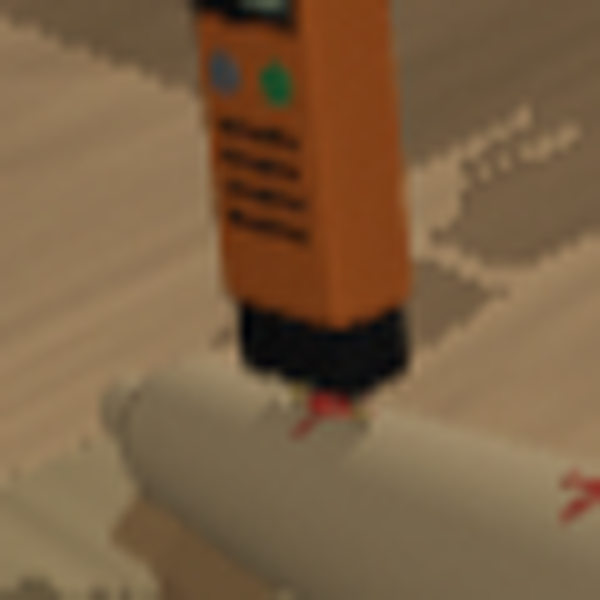

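The pins straddle the thin cross, net push is about 7.4 N and tilt about 12.2°. I'll hold a bit longer, then hand in.

```bash
python3 -m pendant '[[[0.1,0,0,0.0001,0],[0.1,0,0,0.0001,0],[0.1,0,0,0.0001,0],[0.1,0,0,0.0001,0],[0.1,0,0,0.0001,0],[0.1,0,0,0.0001,0],[0.1,0,0,0.0001,0],[0.1,0,0,0.0001,0]]]'; python3 -c "
from cell import env
print(env.job_done())"
```

```text
t: 21.85
eef_pos: [423.0, 76.7, 195.9]
tcp_rot: [3.141, 0.001, 2.99]
ft_force: [0.8, -0.3, 5.2]
opening: 0.297
the job is handed in; nothing more can be done
None
```

I took both readings in the order asked and handed the job in at about 22 s, with the meter still pressed on the thin-end cross. No verdict was reported.

- **Setup:** I gripped the large orange meter on its thickness faces and lifted it until only the nose was in the pocket. The moves allow no tilt, so I pushed it sideways against the pocket wall, which pivoted it about 12° in the pads.
- **Thick-end cross:** I held it for over 1.5 s at about 7.4 N net upward force, which is about 2.9 of the pins' 6 mm. The picture shows the pins either side of the cross. I then lifted it about 30 mm clear.
- **Thin-end cross:** It was at about 7.4 N when handed in, again with the pins either side of the cross.
- **Tilt against the 12.3° slope:** Camera measurements averaged about 12.2°, with single frames from 11.1° to 12.7°. An upright check on the first picture suggests they read about 0.2° high.
- **Limits of the checks:** Pin travel is worked out from force and height, so I could not confirm each pin separately. The two cameras disagreed by 1–2 mm on position, and the meter slid about 6 mm sideways in the pads while it was being tilted. I allowed for this by measuring where the tips were.
- **Other things on the bench:** I saw no contact with any of them, but I did not take a final picture of the whole bench.

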